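# Hold a spread circlip at the groove of a trolley axle

## Task

Turn the axle fixture's black clamp knob until its white pointer stands at the green mark, and let go of it. Then pick up the red-handled circlip pliers by both handles, squeeze them fully so that the ring on their tips spreads, lift it over the top of the steel axle stub and slide it down, level, to the dark groove just above the brass washer. Finish while still holding it there: the ring squeezed open around the groove, carried by you and not resting on the washer; leave the other things on the bench alone.

Things in the scene. Friction and masses are not known exactly. Their poses are not given: they have to be found in the camera images.
- fixture: Blue block fixed to the bench, 150 (own x) x 260 (own y) x 40 mm high; origin at the centre of its underside, z up. Axle stub at own (x 0, y -65 mm), clamp knob at own (x 0, y +65 mm). Two steel jaws beside the stub's hub, 70 mm high over the bench, slide along own x, geared to the knob, and stay within 55 mm of the stub's axis.
- stub_groove (a point): Centre of the dark groove in the upright steel axle stub, on the stub's axis, 100 mm above the bench. Groove 11 mm high (94.5 to 105.5 mm) and 26 mm in diameter; the shaft above it is 30 mm in diameter up to 116.5 mm, then tapers to 18 mm at its tip. Under the groove a brass washer, 48 mm in diameter, its top 92 mm above the bench.
- stub_tip (a point): Centre of the stub's flat top, 130.5 mm above the bench, on the same axis.
- clamp (a joint): Angle of the clamp knob in rad; it grows as the knob turns clockwise seen from above, range 0 to 1.9, and it stays where it is left (friction 0.04 N m). At 0 the white pointer points along the fixture's own -x; ticks stand every 0.15 rad. The wide green mark is at 1.5.
- clamp_grip (a point): Point on the knob's axis at the height to grip, 77 mm above the bench; this frame turns with the knob. The knob has an upright bar to grip, 42 mm long (this frame's x axis), 14 mm wide (its y axis), from 52 to 84 mm above the bench; the white pointer is a line on the bar's top towards this frame's -x end.
- stand: Low fixed stand, steel base 165 (own x) x 90 x 8 mm with two wooden blocks, tops 42 mm above the bench, across it at own x +55 mm (34 mm wide along y, 22 mm thick) and x -62 mm (84 mm wide, 14 mm thick); the pliers lie on these. Origin at the centre of its underside.
- pliers_grip (a point): Circlip pliers (0.2 kg) lying level on the stand: point midway between the red handles, half-way up, 50 mm above the bench at first. Own x points to the ring, z up; squeeze along y. Handles 16 mm high, 7 mm thick, from 40 mm ahead to 55 mm behind this point; outer faces here 50 mm apart slack, 34 mm and parallel when squeezed to the stop. Pivot at x +70 mm, centre of mass at about x +35 mm.
- clip (a point): Centre of the bronze open ring fixed to the pliers' tips: in the pliers_grip frame at x +132, y 0, z -18 mm, slack or spread (handles move equally); same axes. 3 mm thick, in a plane parallel to the handles, gap towards the pliers. Slack it is 28.4 mm wide inside (along y), too narrow for the shaft; fully spread it clears the 30 mm shaft by about 2.7 mm all round.
- squeeze (a joint): Turn of one handle of the pliers in rad (the other mirrors it): 0 slack, 0.1175 fully squeezed at the stop; the spring needs about 4 N on each handle at first and 11 N fully squeezed; a grip of 30 to 60 N holds it well. It springs back when let go.
- bearing: Loose bystander: steel ring bearing, 52 mm across, 15 mm high; origin at the centre of its underside.
- tape_roll: Loose bystander: cardboard-brown tape roll lying flat, 100 mm across, 45 mm high; origin at the centre of its underside.
- clip_jar: Loose bystander: jar 60 mm across, 75 mm high; origin at the centre of its underside.
- driver: Loose bystander: red screwdriver 200 mm long along own x, 26 mm high; origin under its middle.
- spanner: Loose bystander: steel spanner 180 mm long along own x, 8 mm high; origin under its middle.
- wheel: Loose bystander: black trolley wheel lying flat, 100 mm across, 40 mm high; origin at the centre of its underside.
Things that resemble listed ones, but are neither listed nor needed, are in the scene too. Leave any purple look-alike of the part that bears pliers_grip alone.

How it is judged (in metres and radians):
On the way, in this order (a step that is already met when the one before it is completed fails the run):
1. the clamp knob stands at the green mark (within 0.14 rad) and has been let go (value of joint clamp between 1.36 and 1.64 rad and contact force between the fingers and clamp below 0.3 N), for 0.2 s.
2. the pliers are held squeezed, off the stand, with the spread ring higher than the stub's top (value of joint squeeze above 0.1 rad and contact force between the fingers and pliers above 4 N and z of clip in the frame of stub_tip above 0 m and contact force between pliers and stand below 0.2 N), for 0.1 s.
At the end, for the whole second after the job is handed in: Pliers still squeezed by the robot (4 N, squeeze over 0.1 rad); ring centre within 5 mm of the stub axis and 4.5 mm of the groove's mid-height, level within 0.14 rad, still, under 6 N on stub and washer, off the stand; knob within 0.14 rad of the green mark (value of joint clamp between 1.36 and 1.64 rad and value of joint squeeze above 0.1 rad and contact force between the fingers and pliers above 4 N and horizontal distance between clip and stub_groove below 0.005 m and z of clip in the frame of stub_groove between -0.0045 and 0.0045 m and angle between clip's own z axis and vertical below 0.14 rad and contact force between pliers and fixture below 6 N and contact force between pliers and stand below 0.2 N and linear speed of pliers below 0.02 m/s); the arm keeps its last pose, push and grip.
It fails at once if another thing on the bench is shifted by more than 30 mm (distance of any of bearing, tape_roll, clip_jar, driver, spanner, wheel from where it was at the start of the episode above 0.03 m).
It also fails if it takes over 53 s, if anything falls off the work surface, if the arm or the gripper's body presses on something with over 40 N, if the wrist force passes 120 N, or if a joint passes its speed limit or range.

## Robot

A 6-joint arm with a two-finger parallel gripper is mounted at the origin on the work surface. World frame = base frame: x ahead of the robot, y to its left, z up, the work surface at z = 0. Lengths are in m, angles in degrees, forces in N, time in s.
With the tool pointing down it reaches from about 0.35 to 0.875 m from the base axis. Payload 4.2 kg.
Tool frame: the origin (TCP) lies between the finger pads; the fingertips stand 19 mm ahead of it and the grasp point (between the pads) is the TCP; z points along the fingers, y is the line along which they close (so a half turn about z gives the same grasp; the last joint's range is limited). The gripper opens to 87 mm and grips with 3 to 60 N. Pads are 19 mm wide; open, the fingers measure 117 mm over their backs; the gripper's body (75 mm by 190 mm) begins 51 mm behind the grasp point.
Start: joints at [-49.584, 22.042, 0.453, 0, -68.411, -14.817], TCP at [0.27, -0.564, 0.242] pointing down, gripper open.
Joint ranges: [-179.83, 179.83], [-69.29, 118.12], [-61.27, 80.66], [-181.25, 117.63], [-171.15, -9.14], [-177.46, 177.46]. Speed limits (degrees/s): [159.86, 159.86, 180, 180, 180, 180].

## Interface

Orientations are given as a 3x3 rotation matrix whose columns are the frame's x, y, z axes.
In Python, from station import r gives the robot as it stands.
- The arm moves only by the tool drive_tool, never from a script. Its argument "steps" is one flat list of numbers, 7 for each row, row after row: the turn, a rotation vector about the tool's x, y, z in rad, then the shift along the tool's x, y, z in m, then the opening, from 0 (shut) to 1 (fully open). A call has 1 to 10 rows; each row shifts and turns the commanded pose from where the row before left it, along the tool's axes as they then stand; what a row does not reach is not made up. A row lasts 1/12 s, in which the tool goes at most 41.7 mm and 7.16 degrees, less where a joint would pass 70% of its speed; a pose out of reach is approached as far as the arm can. A call is refused whole if a number of a shift passes 0.0417 or a number of a turn 0.125, either way. A call with a gripper value outside its range is refused whole. The fingers move at their own pace and stop on an object; the grip force is fixed at half the most. Time passes only in rows, so rows that do not move let the fingers close. It gives the time, the measured TCP pose, the force, the opening and the grip force at its end, in the units of the state.
- r.sense(): the state, without advancing time (a new reading comes with each control period).
- r.capture(name): name is "scene" or "top"; returns the picture (420x560x3 uint8, blue, green, red); there is no depth.
- r.camera_params(name): a dict with "camera_matrix" (3x3 intrinsics, pixels), "extrinsics" (4x4, takes a point from world to camera coordinates). Camera axes: x right, y down, z forward; pixel columns grow to the right and rows downward; lengths in m; the calibration is good to about 2 mm. A picture is of the moment at which its call begins. camera_params takes no time and is no camera call.
- r.finish_job(): hands the job in; it is judged then, once.
The state is a dict: "time_s": time; "joints": joint angles; "joint_velocities": joint speeds; "effort": joint torques, N m; "tcp_pos": TCP position; "ee_rot": TCP orientation; "wrist_force": force on the tool from outside, world axes, zero at the start; "moment": the same for the moment, N m; "gripper_width": opening from 0.0 (shut) to 1.0 (fully open); "gripper_force": force on a finger pad.
Only numpy, scipy, OpenCV 4.12 (cv2) and the standard library are available. Lean on these libraries where they do the work, as an engineer would, in place of code of your own. Each camera call takes 0.05 s, during which the arm holds its last target. There are 200 camera calls.

## Working session

There is one attempt and no reset: what is moved stays moved. The work goes in short steps, Python scripts to look and compute and a tool call to move; the robot and the scene stay as the last step left them, time stands still between calls to the robot, and variables do not carry over. Pictures are saved under pics/ and viewed, at most 10 in all, crops included, and the job is handed in when it is done.

Besides the shell and the picture viewer there is one more tool, called after "Call:" in YAML: its name, and indented under it one key for each argument. drive_tool: Moves the arm, as the interface text tells. Its arguments: {"type":"object","properties":{"steps":{"type":"array"}},"required":["steps"]}

```bash
mkdir -p pics; python3 - <<'E'
from station import r
import cv2
for n in("scene","top"):
    cv2.imwrite(f"pics/{n}0.png",r.capture(n)); p=r.camera_params(n); print(p)
s=r.sense();print(s)
E
```

```text
{'camera_matrix': array([[419.57035784,   0.        , 288.07681353],
       [  0.        , 419.57035784, 212.2278118 ],
       [  0.        ,   0.        ,   1.        ]]), 'extrinsics': array([[ 0.5064562 ,  0.86220348,  0.01035741, -0.24479069],
       [ 0.63463534, -0.36459777, -0.68140036, -0.22838478],
       [-0.58372947,  0.35167262, -0.7318376 ,  1.42764923],
       [ 0.        ,  0.        ,  0.        ,  1.        ]])}
{'camera_matrix': array([[448.62002966,   0.        , 287.59493365],
       [  0.        , 448.62002966, 214.6478741 ],
       [  0.        ,   0.        ,   1.        ]]), 'extrinsics': array([[ 1.00792800e-02, -9.99947344e-01, -1.92815249e-03,
        -7.54228681e-04],
       [-9.87784988e-01, -9.65679687e-03, -1.55523516e-01,
         4.78674825e-01],
       [ 1.55496707e-01,  3.47216514e-03, -9.87830308e-01,
         1.44963341e+00],
       [ 0.00000000e+00,  0.00000000e+00,  0.00000000e+00,
         1.00000000e+00]])}
{'time_s': 0.1, 'joints': array([-4.95822656e+01,  2.20864236e+01,  3.87663562e-01, -2.32013330e-02,
       -6.84122230e+01, -1.48156454e+01]), 'joint_velocities': array([-0.00896525, -0.0680549 ,  0.1222231 ,  0.10387358,  0.01685965,
       -0.01002922]), 'effort': array([-5.26927852e-04, -3.91690493e+01,  1.87935054e+01,  4.23188701e+00,
        1.34312062e-02, -8.98910889e-05]), 'tcp_pos': array([ 0.26985615, -0.56318385,  0.2405741 ]), 'ee_rot': array([[-9.01881236e-01, -4.31982982e-01, -9.69187733e-04],
       [-4.31984049e-01,  9.01879608e-01,  1.71883192e-03],
       [ 1.31584515e-04,  1.96885589e-03, -9.99998053e-01]]), 'wrist_force': array([0.32581446, 0.27917125, 0.2019818 ]), 'moment': array([ 0.02245247, -0.03747941,  0.01563416]), 'gripper_force': 0.0, 'gripper_width': 0.9986207706388077}
```

View pics/scene0.png

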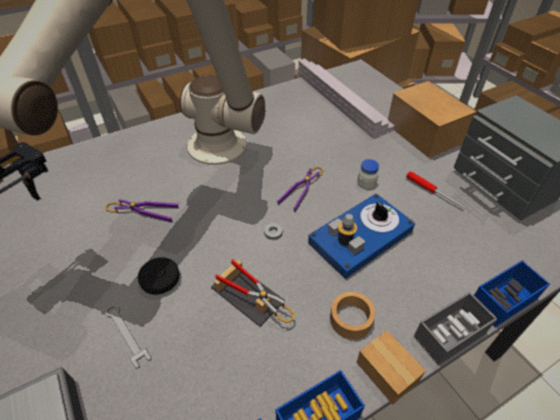

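View pics/top0.png

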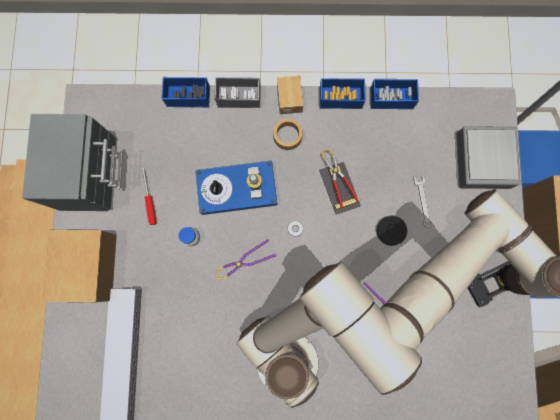

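The scene view shows the blue fixture (stub at ~(347,228), knob at ~(380,212)) and the red pliers at ~(255,285). In the top view the knob is at ~(216,188), the stub at ~(254,181), the pliers at ~(338,182) and their ring at ~(327,155).

```bash
cat > h.py <<'E'
import numpy as np, cv2
from station import r
P={n:r.camera_params(n) for n in("scene","top")}
def ray(n,uv):
    K=P[n]["camera_matrix"];E=P[n]["extrinsics"];R=E[:3,:3];c=-R.T@E[:3,3]
    return c,R.T@np.linalg.inv(K)@np.array([uv[0],uv[1],1.])
def pl(n,uv,z):
    c,d=ray(n,uv);return c+d*(z-c[2])/d[2]
def proj(n,p):
    E=P[n]["extrinsics"];q=P[n]["camera_matrix"]@(E[:3,:3]@np.asarray(p)+E[:3,3]);return q[:2]/q[2]
def planes(n,mask,z):
    "world xy of mask pixels on plane z"
    v,u=np.nonzero(mask);return np.array([pl(n,(a,b),z)[:2] for a,b in zip(u,v)])
def roi(m,x0,x1,y0,y1):
    o=np.zeros_like(m);o[y0:y1,x0:x1]=m[y0:y1,x0:x1];return o
E
python3 - <<'E'
from h import *
t=cv2.imread("pics/top0.png");s=cv2.imread("pics/scene0.png")
for n,im,b in(("top",t,(180,290,150,225)),("scene",s,(295,425,185,285))):
    hsv=cv2.cvtColor(im,cv2.COLOR_BGR2HSV)
    m=roi(cv2.inRange(hsv,(100,150,60),(125,255,255)),*b)
    cs=max(cv2.findContours(m,0,2)[0],key=cv2.contourArea)
    hull=cv2.convexHull(cs)[:,0]
    w=np.array([pl(n,p,.04)[:2] for p in hull])
    (c,sz,a)=cv2.minAreaRect((w*1000).astype(np.float32));print(n,"fix",c,sz,a)
    b=(318,362,140,215) if n=="top" else (205,300,255,330)
    m=roi(cv2.inRange(hsv,(0,170,90),(6,255,255))|cv2.inRange(hsv,(174,170,90),(180,255,255)),*b)
    for cc in cv2.findContours(m,0,2)[0]:
        if cv2.contourArea(cc)<15: continue
        w=np.array([pl(n,p[0],.058)[:2]*1000 for p in cc],np.float32)
        print(n,"handle",cv2.minAreaRect(w),cv2.contourArea(cc),cv2.boxPoints(cv2.minAreaRect(w)).round().tolist())
a=cv2.resize(t[150:220,185:285],None,fx=7.9,fy=7.9,interpolation=3)
b=cv2.resize(t[140:220,310:370],None,fx=7.4,fy=7.4,interpolation=3)
cv2.imwrite("pics/a.png",a);cv2.imwrite("pics/b.png",b)
c=cv2.resize(s[180:340,200:420],None,fx=3.6,fy=3.6,interpolation=3);cv2.imwrite("pics/c.png",c)
E
```

```text
top fix (569.6967163085938, 177.61972045898438) (147.11135864257812, 252.73867797851562) 7.913749694824219
top handle ((547.4904174804688, -160.48580932617188), (87.54280090332031, 5.720121383666992), 16.05946159362793) 20.5 [[505.0, -170.0], [506.0, -175.0], [590.0, -151.0], [589.0, -146.0]]
top handle ((564.7492065429688, -202.28915405273438), (87.73902130126953, 7.471410751342773), 30.032840728759766) 28.0 [[525.0, -221.0], [529.0, -227.0], [605.0, -184.0], [601.0, -177.0]]
scene fix (582.37841796875, 169.40318298339844) (156.6768798828125, 269.9848937988281) 7.7206878662109375
scene handle ((567.8130493164062, -205.2617645263672), (89.65608978271484, 12.629204750061035), 30.501985549926758) 117.0 [[526.0, -223.0], [532.0, -233.0], [610.0, -188.0], [603.0, -177.0]]
scene handle ((549.8139038085938, -163.203369140625), (88.6871109008789, 9.971508979797363), 15.366900444030762) 79.0 [[506.0, -170.0], [508.0, -180.0], [594.0, -156.0], [591.0, -147.0]]
```

View pics/a.png

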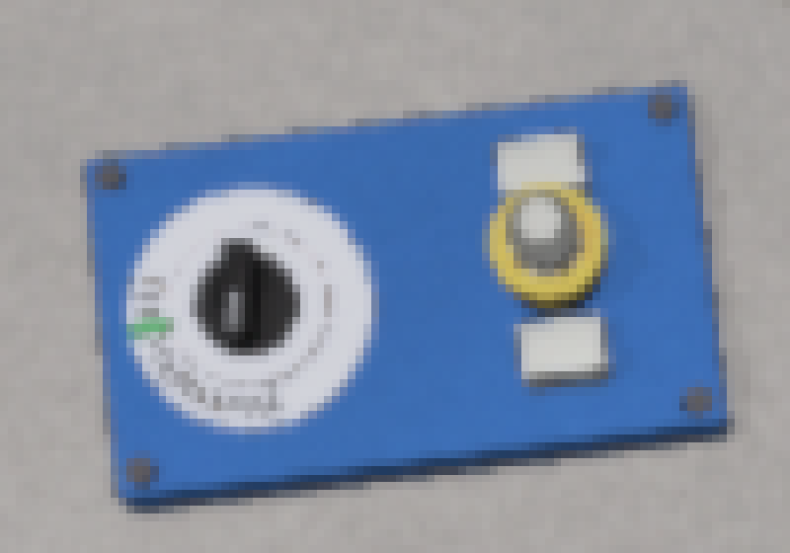

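View pics/b.png

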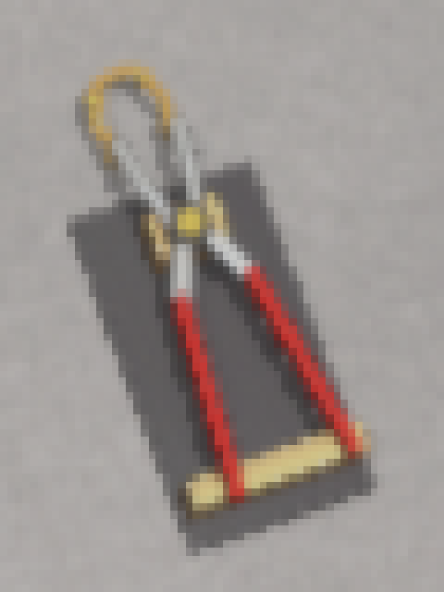

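View pics/c.png

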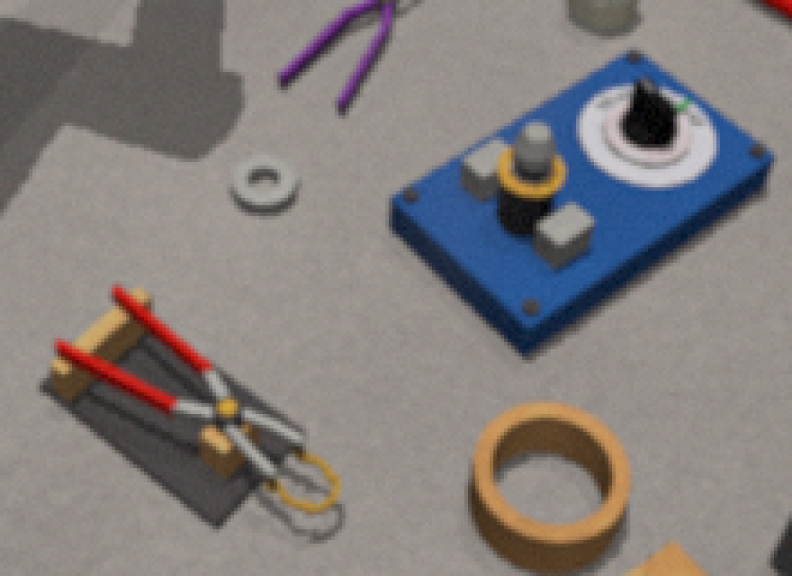

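The crops show the knob bar almost vertical in the image with its white line in the lower half, the green mark at the left (top image ~(204,191)), the brass washer at ~(254.5,181) and the pliers' ring at ~(327,155). I'll refine the stub, knob and ring positions.

```bash
python3 - <<'E'
from h import *
t=cv2.imread("pics/top0.png");s=cv2.imread("pics/scene0.png")
def circ(w): c,rad=cv2.minEnclosingCircle((w*1000).astype(np.float32));return np.round(c,1),round(rad,1)
for n,im,b,rb in(("top",t,(242,268,165,195),(318,334,145,168)),("scene",s,(335,362,215,250),(272,297,300,328))):
    hsv=cv2.cvtColor(im,cv2.COLOR_BGR2HSV)
    br=cv2.inRange(hsv,(12,100,110),(35,255,255))
    print(n,"washer",circ(planes(n,roi(br,*b),.091)))
    w=planes(n,roi(br,*rb),.032);x0,y0=w.mean(0)
    # algebraic circle fit
    A=np.c_[w,np.ones(len(w))];q=np.linalg.lstsq(A,(w**2).sum(1),rcond=None)[0]
    c=q[:2]/2;print(n,"ring fit",c*1000,1000*np.sqrt(q[2]+c@c),"bbox rect",cv2.minAreaRect((w*1000).astype(np.float32)),circ(w))
    g=cv2.inRange(hsv,(50,70,80),(85,255,255));g=roi(g,*((195,215,180,200) if n=="top" else (370,400,195,220)))
    w=planes(n,g,.043);print(n,"green",len(w),w.mean(0)*1000 if len(w) else 0)
    b=(205,226,175,200) if n=="top" else (365,395,198,225)
    k=roi(cv2.inRange(hsv,(0,0,0),(180,255,70)),*b)
    print(n,"black px",cv2.boundingRect(k))
    ye=cv2.inRange(hsv,(22,170,150),(32,255,255)); 
    tb=(248,262,165,189) if n=="top" else (340,358,208,232)
g=cv2.cvtColor(t,cv2.COLOR_BGR2GRAY);print(g[176:200,206:226])
hy=cv2.cvtColor(t,cv2.COLOR_BGR2HSV)
print("dial white", end=" ")
for n,im,b in(("top",t,(200,234,172,206)),):
    m=roi(cv2.inRange(cv2.cvtColor(im,cv2.COLOR_BGR2HSV),(0,0,175),(180,45,255)),*b);print(circ(planes(n,m,.043)))
g=cv2.cvtColor(t,cv2.COLOR_BGR2GRAY);print(g[172:187,247:262])
for nm,p in(("tip",(.5786,.1132,.1305)),("washer",(.5786,.1132,.092)),("knobtop",(.5608,.242,.084)),("clip",(.6845,-.1269,.032))):print(nm,proj("top",p),proj("scene",p))
E
```

```text
top washer (array([580.9, 113.3]), 23.5)
top ring fit [ 688.94311955 -127.48725298] 16.970776753801715 bbox rect ((693.0797119140625, -126.37645721435547), (29.708093643188477, 35.665748596191406), 14.982912063598633) (array([ 689.4, -127. ]), 19.0)
top green 5 [554.77093846 286.56736082]
top black px (211, 181, 11, 13)
scene washer (array([581.9, 113.4]), 24.2)
scene ring fit [ 686.68526374 -128.22851997] 17.638064383815422 bbox rect ((689.1443481445312, -128.30792236328125), (36.479915618896484, 37.12672805786133), 15.442758560180664) (array([ 686.8, -130.7]), 22.9)
scene green 6 [555.11902112 285.52714018]
scene black px (373, 203, 15, 18)
[[109 135 165 196 207 210 210 210 210 211 211 211 211 210 210 210 208 203
  193 174]
 [144 188 202 209 210 210 210 210 210 210 209 207 207 210 210 210 211 210
  209 204]
 [191 207 210 210 210 211 210 210 210 206 203 184 182 205 209 208 210 211
  210 210]
 [208 210 210 210 210 210 206 203 203 202 202 201 201 202 205 189 203 210
  211 210]
 [210 210 210 210 208 209 200 144 118 116 134 192 208 208 209 198 180 204
  210 210]
 [211 210 210 206 209 20
[... 2126 characters left out ...]
1 174 144]
 [175 178 138 118 131 147 144 139 120 112 106 136 171 178 146]
 [175 182 173 127 115 120 119 118 116 109  97 127 170 176 126]
 [171 181 178 129 109 112 114 116 116  95 113 163 176 175 118]
 [141 177 178 142 120 119  98 105  92  95 144 178 181 157  98]
 [120 171 181 176 173 167 132 129 142 134 170 182 175 118  86]
 [106 140 172 181 184 182 175 173 176 174 180 175 133  77  89]
 [102 112 128 154 175 179 181 181 178 178 172 132  79  66  92]]
tip [253.14196698 178.3259766 ] [347.79390994 215.72488709]
washer [254.0691524  181.13289878] [346.05265402 225.99277861]
knobtop [214.42819331 186.6839815 ] [380.93848214 205.52633965]
clip [326.73877821 155.41687183] [284.92859107 312.95794466]
```

Stub axis ≈ (581,113) mm, knob ≈ (563.6,242.7), fixture yaw 7.7°, and the knob stands at about 0.2 rad. The pliers' yaw is 23°, with the grip at about (565,-179). First I turn the tool to the knob bar's direction.

Call:
drive_tool:
  steps: [0, 0, -0.125, 0, 0, 0, 1, 0, 0, -0.125, 0, 0, 0, 1, 0, 0, -0.125, 0, 0, 0, 1, 0, 0, -0.125, 0, 0, 0, 1, 0, 0, -0.125, 0, 0, 0, 1, 0, 0, -0.125, 0, 0, 0, 1, 0, 0, -0.125, 0, 0, 0, 1, 0, 0, -0.125, 0, 0, 0, 1, 0, 0, -0.125, 0, 0, 0, 1, 0, 0, -0.125, 0, 0, 0, 1]

```text
time_s: 0.93
tcp_pos: [0.2699, -0.5633, 0.2409]
ee_rot: [[0.132, -0.991, -0.001], [-0.991, -0.132, 0.001], [-0.001, 0.0, -1.0]]
wrist_force: [0.6, -0.2, 0.2]
gripper_width: 1.0
gripper_force: 0.0
```

Call:
drive_tool:
  steps: [0, 0, -0.125, 0, 0, 0, 1, 0, 0, -0.125, 0, 0, 0, 1, 0, 0, -0.125, 0, 0, 0, 1, 0, 0, -0.125, 0, 0, 0, 1, 0, 0, -0.125, 0, 0, 0, 1, 0, 0, -0.125, 0, 0, 0, 1, 0, 0, -0.125, 0, 0, 0, 1, 0, 0, -0.125, 0, 0, 0, 1, 0, 0, -0.125, 0, 0, 0, 1, 0, 0, -0.125, 0, 0, 0, 1]

```text
time_s: 1.77
tcp_pos: [0.2699, -0.5633, 0.2409]
ee_rot: [[0.982, -0.188, -0.001], [-0.188, -0.982, 0.001], [-0.001, -0.001, -1.0]]
wrist_force: [0.6, -0.0, -0.1]
gripper_width: 0.997
gripper_force: 0.0
```

Call:
drive_tool:
  steps: [0, 0, -0.125, 0, 0, 0, 1, 0, 0, 0, 0, 0, 0, 1]

```text
time_s: 1.93
tcp_pos: [0.2699, -0.5633, 0.2409]
ee_rot: [[0.998, -0.068, -0.001], [-0.068, -0.998, 0.001], [-0.001, -0.001, -1.0]]
wrist_force: [0.2, 0.4, 0.3]
gripper_width: 0.997
gripper_force: 0.0
```

Call:
drive_tool:
  steps: [0, 0, 0, 0.0108, -0.0375, 0, 1, 0, 0, 0, 0.0108, -0.0375, 0, 1, 0, 0, 0, 0.0108, -0.0375, 0, 1, 0, 0, 0, 0.0108, -0.0375, 0, 1, 0, 0, 0, 0.0108, -0.0375, 0, 1, 0, 0, 0, 0.0108, -0.0375, 0, 1, 0, 0, 0, 0.0108, -0.0375, 0, 1, 0, 0, 0, 0.0108, -0.0375, 0, 1, 0, 0, 0, 0.0108, -0.0375, 0, 1, 0, 0, 0, 0.0108, -0.0375, 0, 1]

```text
time_s: 2.77
tcp_pos: [0.404, -0.1952, 0.2416]
ee_rot: [[0.997, -0.074, 0.0], [-0.074, -0.997, 0.0], [0.0, -0.0, -1.0]]
wrist_force: [1.3, -0.2, -0.5]
gripper_width: 1.001
gripper_force: 0.0
```

Call:
drive_tool:
  steps: [0, 0, 0, 0.0108, -0.0375, 0, 1, 0, 0, 0, 0.0108, -0.0375, 0, 1, 0, 0, 0, 0.0108, -0.0375, 0, 1, 0, 0, 0, 0.0108, -0.0375, 0, 1, 0, 0, 0, 0.0108, -0.0375, 0, 1, 0, 0, 0, 0.0108, -0.0375, 0, 1, 0, 0, 0, 0.0108, -0.0375, 0, 1, 0, 0, 0, 0.0108, -0.0375, 0, 1, 0, 0, 0, 0.0108, -0.0375, 0, 1, 0, 0, 0, 0.0108, -0.0375, 0, 1]

```text
time_s: 3.6
tcp_pos: [0.5379, 0.1714, 0.2414]
ee_rot: [[0.997, -0.073, -0.0], [-0.073, -0.997, -0.0], [-0.0, 0.0, -1.0]]
wrist_force: [-0.1, -0.3, 0.1]
gripper_width: 1.001
gripper_force: 0.0
```

Call:
drive_tool:
  steps: [0, 0, 0, 0.011, -0.037, 0, 1, 0, 0, 0, 0.011, -0.037, 0, 1, 0, 0, 0, 0, 0, 0, 1, 0, 0, 0, 0, 0, 0, 1]

```text
time_s: 3.93
tcp_pos: [0.5649, 0.2435, 0.24]
ee_rot: [[0.998, -0.07, -0.002], [-0.07, -0.998, -0.001], [-0.002, 0.001, -1.0]]
wrist_force: [-0.4, -0.3, -0.8]
gripper_width: 0.999
gripper_force: 0.0
```

Call:
drive_tool:
  steps: [0, 0, 0, -0.0012, 0.0008, 0.033, 1, 0, 0, 0, 0, 0, 0.033, 1, 0, 0, 0, 0, 0, 0.033, 1, 0, 0, 0, 0, 0, 0.033, 1, 0, 0, 0, 0, 0, 0.031, 1, 0, 0, 0, 0, 0, 0, 1]

```text
time_s: 4.43
tcp_pos: [0.5592, 0.2371, 0.0722]
ee_rot: [[0.997, -0.075, -0.012], [-0.075, -0.997, -0.007], [-0.012, 0.008, -1.0]]
wrist_force: [-1.1, -1.0, -1.3]
gripper_width: 0.996
gripper_force: 0.0
```

Call:
drive_tool:
  steps: [0, 0, 0, 0, 0, 0, 0.15, 0, 0, 0, 0, 0, 0, 0.15, 0, 0, 0, 0, 0, 0, 0.1, 0, 0, 0, 0, 0, 0, 0.1, 0, 0, 0, 0, 0, 0, 0.1, 0, 0, 0, 0, 0, 0, 0.1, 0, 0, 0, 0, 0, 0, 0.1, 0, 0, 0, 0, 0, 0, 0.1]

```text
time_s: 5.1
tcp_pos: [0.5637, 0.2412, 0.0789]
ee_rot: [[0.998, -0.07, 0.0], [-0.07, -0.998, 0.0], [0.0, -0.0, -1.0]]
wrist_force: [-0.3, 0.1, 0.7]
gripper_width: 0.48
gripper_force: 0.0
```

Call:
drive_tool:
  steps: [0, 0, 0, 0, 0, 0, 0, 0, 0, 0, 0, 0, 0, 0, 0, 0, 0, 0, 0, 0, 0, 0, 0, 0, 0, 0, 0, 0, 0, 0, 0, 0, 0, 0, 0, 0, 0, 0, 0, 0, 0, 0, 0, 0, 0, 0, 0, 0, 0]

```text
time_s: 5.68
tcp_pos: [0.5639, 0.2417, 0.0785]
ee_rot: [[0.998, -0.07, 0.001], [-0.07, -0.998, 0.001], [0.001, -0.001, -1.0]]
wrist_force: [0.3, 2.9, -1.5]
gripper_width: 0.159
gripper_force: 30.0
```

Call:
drive_tool:
  steps: [0, 0, 0.11, 0, 0, 0, 0, 0, 0, 0.11, 0, 0, 0, 0, 0, 0, 0.11, 0, 0, 0, 0, 0, 0, 0.11, 0, 0, 0, 0, 0, 0, 0.11, 0, 0, 0, 0, 0, 0, 0.11, 0, 0, 0, 0, 0, 0, 0.11, 0, 0, 0, 0, 0, 0, 0.11, 0, 0, 0, 0, 0, 0, 0.11, 0, 0, 0, 0, 0, 0, 0.11, 0, 0, 0, 0]

```text
time_s: 6.52
tcp_pos: [0.5632, 0.2407, 0.0785]
ee_rot: [[0.385, -0.923, -0.001], [-0.923, -0.385, -0.001], [0.0, 0.002, -1.0]]
wrist_force: [-1.8, 1.8, 1.1]
gripper_width: 0.159
gripper_force: 30.0
```

Call:
drive_tool:
  steps: [0, 0, 0.1, 0, 0, 0, 0, 0, 0, 0.1, 0, 0, 0, 0, 0, 0, 0, 0, 0, 0, 0, 0, 0, 0, 0, 0, 0, 0]

```text
time_s: 6.85
tcp_pos: [0.563, 0.2407, 0.0785]
ee_rot: [[0.202, -0.979, -0.002], [-0.979, -0.202, -0.001], [0.001, 0.002, -1.0]]
wrist_force: [-3.0, 0.8, 1.4]
gripper_width: 0.159
gripper_force: 30.0
```

Call:
drive_tool:
  steps: [0, 0, 0, 0, 0, 0, 0.6, 0, 0, 0, 0, 0, 0, 0.6, 0, 0, 0, 0, 0, 0, 0.6, 0, 0, 0, 0, 0, 0, 0.6, 0, 0, 0, 0, 0, 0, 0.6, 0, 0, 0, 0, 0, -0.025, 1, 0, 0, 0, 0, 0, -0.035, 1, 0, 0, 0, 0, 0, -0.04, 1, 0, 0, 0, 0, 0, -0.04, 1, 0, 0, 0, 0, 0, -0.03, 1]

```text
time_s: 7.68
tcp_pos: [0.5645, 0.2412, 0.2525]
ee_rot: [[0.2, -0.98, 0.004], [-0.98, -0.2, 0.002], [-0.001, -0.004, -1.0]]
wrist_force: [0.5, 0.6, 0.2]
gripper_width: 0.83
gripper_force: 0.0
```

Call:
drive_tool:
  steps: [0, 0, 0.125, 0, 0, 0, 1, 0, 0, 0.125, 0, 0, 0, 1, 0, 0, 0.125, 0, 0, 0, 1, 0, 0, 0.125, 0, 0, 0, 1, 0, 0, 0.125, 0, 0, 0, 1, 0, 0, 0.125, 0, 0, 0, 1, 0, 0, 0.125, 0, 0, 0, 1, 0, 0, 0.125, 0, 0, 0, 1, 0, 0, 0.125, 0, 0, 0, 1, 0, 0, 0.125, 0, 0, 0, 1]

```text
time_s: 8.52
tcp_pos: [0.5637, 0.2409, 0.2485]
ee_rot: [[-0.87, -0.493, -0.0], [-0.493, 0.87, -0.0], [0.0, -0.0, -1.0]]
wrist_force: [-0.0, -0.2, 0.3]
gripper_width: 1.001
gripper_force: 0.0
```

Call:
drive_tool:
  steps: [0, 0, 0.122, 0, 0, 0, 1, 0, 0, 0, 0, 0, 0, 1, 0, 0, 0, 0, 0, 0, 1]

```text
time_s: 8.77
tcp_pos: [0.5637, 0.241, 0.2485]
ee_rot: [[-0.92, -0.392, 0.0], [-0.392, 0.92, -0.0], [-0.0, -0.0, -1.0]]
wrist_force: [-0.0, -0.0, -0.4]
gripper_width: 1.0
gripper_force: 0.0
```

Call:
drive_tool:
  steps: [0, 0, 0, 0.0149, -0.0352, 0, 1, 0, 0, 0, 0.0149, -0.0352, 0, 1, 0, 0, 0, 0.0149, -0.0352, 0, 1, 0, 0, 0, 0.0149, -0.0352, 0, 1, 0, 0, 0, 0.0149, -0.0352, 0, 1, 0, 0, 0, 0.0149, -0.0352, 0, 1, 0, 0, 0, 0.0149, -0.0352, 0, 1, 0, 0, 0, 0.0149, -0.0352, 0, 1, 0, 0, 0, 0.0149, -0.0352, 0, 1, 0, 0, 0, 0.0149, -0.0352, 0, 1]

```text
time_s: 9.6
tcp_pos: [0.5631, -0.143, 0.2488]
ee_rot: [[-0.92, -0.392, 0.0], [-0.392, 0.92, -0.0], [-0.0, -0.0, -1.0]]
wrist_force: [1.0, -0.0, 0.1]
gripper_width: 1.002
gripper_force: 0.0
```

Call:
drive_tool:
  steps: [0, 0, 0, 0.0149, -0.0352, 0, 1, 0, 0, 0, 0, 0, 0.03, 1, 0, 0, 0, 0, 0, 0.03, 1, 0, 0, 0, 0, 0, 0.03, 1, 0, 0, 0, 0, 0, 0, 1, 0, 0, 0, 0, 0, 0, 1, 0, 0, 0, 0, 0, 0, 1]

```text
time_s: 10.18
tcp_pos: [0.5648, -0.1796, 0.1604]
ee_rot: [[-0.92, -0.391, 0.003], [-0.391, 0.92, -0.001], [-0.002, -0.002, -1.0]]
wrist_force: [0.5, 0.1, 0.5]
gripper_width: 1.001
gripper_force: 0.0
```

```bash
python3 - <<'E'
from h import *
t=r.capture("top");s=r.capture("scene");cv2.imwrite("pics/t1.png",t);cv2.imwrite("pics/s1.png",s)
a=cv2.resize(t[165:205,195:245],None,fx=9,fy=9,interpolation=3)
b=cv2.resize(s[225:345,190:310],None,fx=3,fy=3,interpolation=3);print(a.shape,b.shape)
cv2.imwrite("pics/d.png",np.hstack([b,a[:360,:430]]))
E
```

```text
(360, 450, 3) (360, 360, 3)
```

View pics/d.png

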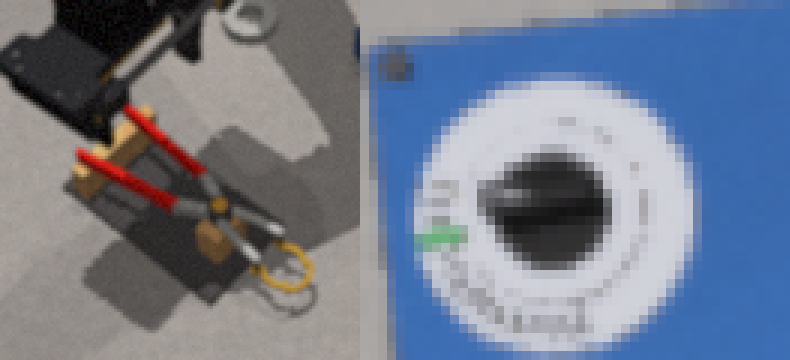

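The knob pointer (right, ~(505,198)) now points at the green mark (~(440,237)), and the pliers lie untouched under the open fingers. I descend and squeeze.

Call:
drive_tool:
  steps: [0, 0, 0, 0, 0, 0.03, 1, 0, 0, 0, 0, 0, 0.03, 1, 0, 0, 0, 0, 0, 0.025, 1, 0, 0, 0, 0, 0, 0.015, 1, 0, 0, 0, 0, 0, 0.0095, 1, 0, 0, 0, 0, 0, 0, 1, 0, 0, 0, 0, 0, 0, 1]

```text
time_s: 10.87
tcp_pos: [0.5645, -0.1794, 0.0503]
ee_rot: [[-0.921, -0.39, 0.002], [-0.39, 0.921, -0.0], [-0.002, -0.001, -1.0]]
wrist_force: [0.7, 0.2, 0.2]
gripper_width: 0.998
gripper_force: 0.0
```

Call:
drive_tool:
  steps: [0, 0, 0, 0, 0, 0, 0, 0, 0, 0, 0, 0, 0, 0, 0, 0, 0, 0, 0, 0, 0, 0, 0, 0, 0, 0, 0, 0, 0, 0, 0, 0, 0, 0, 0, 0, 0, 0, 0, 0, 0, 0, 0, 0, 0, 0, 0, 0, 0, 0, 0, 0, 0, 0, 0, 0, 0, 0, 0, 0, 0, 0, 0, 0, 0, 0, 0, 0, 0, 0]

```text
time_s: 11.7
tcp_pos: [0.5633, -0.1797, 0.0493]
ee_rot: [[-0.921, -0.389, -0.0], [-0.389, 0.921, -0.0], [0.0, -0.0, -1.0]]
wrist_force: [-1.3, -1.3, 1.9]
gripper_width: 0.376
gripper_force: 30.0
```

Call:
drive_tool:
  steps: [0, 0, 0, 0, 0, 0, 0, 0, 0, 0, 0, 0, 0, 0, 0, 0, 0, 0, 0, -0.01, 0, 0, 0, 0, 0, 0, -0.015, 0, 0, 0, 0, 0, 0, -0.025, 0, 0, 0, 0, 0, 0, -0.03, 0, 0, 0, 0, 0, 0, -0.03, 0, 0, 0, 0, 0, 0, -0.02, 0, 0, 0, 0, 0, 0, -0.01, 0, 0, 0, 0, 0, 0, 0, 0]

```text
time_s: 12.53
tcp_pos: [0.5647, -0.1792, 0.1916]
ee_rot: [[-0.921, -0.389, 0.006], [-0.389, 0.921, -0.0], [-0.005, -0.002, -1.0]]
wrist_force: [0.2, -0.8, -1.5]
gripper_width: 0.376
gripper_force: 30.0
```

Call:
drive_tool:
  steps: [0, 0, 0, 0, 0, 0, 0, 0, 0, 0, 0, 0, 0, 0, 0, 0, 0, 0, 0, 0, 0, 0, 0, 0, 0, 0, 0, 0]

```text
time_s: 12.87
tcp_pos: [0.5627, -0.1793, 0.1873]
ee_rot: [[-0.921, -0.389, -0.003], [-0.389, 0.921, 0.0], [0.003, 0.002, -1.0]]
wrist_force: [0.1, -0.0, -2.2]
gripper_width: 0.37
gripper_force: 30.0
```

```bash
cat > ring.py <<'E'
from h import *
def ringpx(n,im,box,lo=(12,100,90)):
    hsv=cv2.cvtColor(im,cv2.COLOR_BGR2HSV)
    return roi(cv2.inRange(hsv,lo,(35,255,255)),*box)
def fit(w):
    A=np.c_[w,np.ones(len(w))];q=np.linalg.lstsq(A,(w**2).sum(1),rcond=None)[0]
    c=q[:2]/2;return c*1000,1000*np.sqrt(q[2]+c@c)
E
python3 - <<'E'
from ring import *
st=r.sense();x=st["ee_rot"];print(st["tcp_pos"],st["gripper_width"])
fw=-x[:,0]; c=st["tcp_pos"]+.132*fw+.018*x[:,2]; print("expected clip",c)
for n in("top","scene"):
    im=r.capture(n);cv2.imwrite(f"pics/{n}2.png",im)
    u,v=proj(n,c).round().astype(int);print(n,u,v)
    m=ringpx(n,im,(u-16,u+16,v-16,v+16)); w=planes(n,m,c[2]);print(len(w),fit(w))
    a=cv2.resize(im[max(0,v-50):v+50,u-50:u+50],(390,390),interpolation=3)
    cv2.imwrite(f"pics/x_{n}.png",a)
cv2.imwrite("pics/e.png",np.hstack([cv2.imread("pics/x_top.png"),cv2.imread("pics/x_scene.png")]))
E
```

```text
[ 0.56272465 -0.17928418  0.18730145] 0.37048598815132694
expected clip [ 0.68426422 -0.1279183   0.16892538]
top 331 143Traceback (most recent call last):
  File "<stdin>", line 7, in <module>
  File "ring.py", line 6, in fit
    A=np.c_[w,np.ones(len(w))];q=np.linalg.lstsq(A,(w**2).sum(1),rcond=None)[0]
                                                   ~~~~~~~~~~^^^
    return umr_sum(a, axis, dtype, out, keepdims, initial, where)
numpy.exceptions.AxisError: axis 1 is out of bounds for array of dimension 1
```

```bash
python3 - <<'E'
from ring import *
im=r.capture("scene");cv2.imwrite("pics/scene2.png",im);t=cv2.imread("pics/top2.png")
c=(.6843,-.1279,.169)
o=[]
for n,i in(("top",t),("scene",im)):
    u,v=proj(n,c).round().astype(int);print(n,u,v)
    o.append(cv2.resize(i[v-60:v+60,u-60:u+60],(390,390),interpolation=3))
    m=ringpx(n,i,(u-25,u+25,v-25,v+25)); w=planes(n,m,c[2]);print(len(w)); 
    if len(w)>5: print(fit(w))
cv2.imwrite("pics/e.png",np.hstack(o))
E
```

```text
top 331 143
0
scene 285 279
274
(array([ 663.07055224, -154.44614649]), np.float64(47.70090239181572))
```

View pics/e.png

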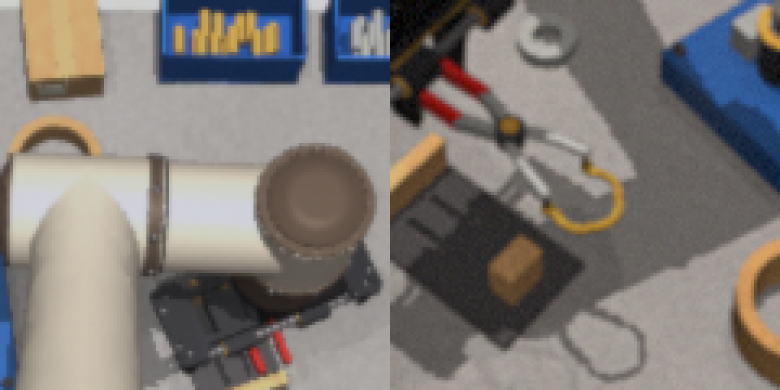

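The scene view shows the pliers held squeezed and clear of the stand, with the ring at about pixel (286,280), close to where it is expected. The arm hides it in the top view. I measure the ring from the scene view.

```bash
cat >> ring.py <<'E'
def measure():
    st=r.sense();R=st["ee_rot"];p=st["tcp_pos"];f=-R[:,0]
    c=p+.132*f+.018*R[:,2];pv=p+.07*f
    im=r.capture("scene");u,v=proj("scene",c).round().astype(int)
    m=ringpx("scene",im,(u-16,u+17,v-16,v+17),(14,130,110))
    w=planes("scene",m,c[2]);w=w[(np.hypot(*(w-c[:2]).T)<.026)&((w-c[:2])@f[:2]>-.008)]
    q,rad=fit(w);e=np.r_[q/1000,0]-c
    print("exp",c.round(4),"fit",q.round(1),"rad",rad.round(1),"n",len(w),"err along/left mm",(e@f*1000).round(1),(-(e@R[:,1])*1000).round(1))
    u,v=proj("scene",pv+[0,0,.008]).round().astype(int)
    k=cv2.findContours(ringpx("scene",im,(u-7,u+8,v-7,v+8),(15,110,60)),0,1)[0]
    if k:
        M=cv2.moments(max(k,key=cv2.contourArea));print("pivot exp",proj("scene",pv+[0,0,.008]),"meas",M["m10"]/max(M["m00"],1),M["m01"]/max(M["m00"],1))
    return im,q
E
python3 - <<'E'
from ring import *
im,q=measure()
s0=cv2.imread("pics/scene0.png")
m=ringpx("scene",s0,(268,300,295,332),(14,130,110));c=np.array([.6845,-.128]);f=np.array([.921,.389])
w=planes("scene",m,.032);w=w[(np.hypot(*(w-c).T)<.026)&((w-c)@f>-.008)];print("initial",fit(w))
print(r.sense()["tcp_pos"],r.sense()["wrist_force"])
E
```

```text
exp [ 0.6847 -0.128   0.1697] fit [ 686.  -128.8] rad 21.7 n 97 err along/left mm 1.3 1.4
pivot exp [260.84825488 256.84584633] meas 261.3178294573643 257.26356589147287
initial (array([ 687.90428479, -127.51862638]), np.float64(16.69879887475809))
[ 0.56318872 -0.17936714  0.18819735] [-0.0534309   0.19816849 -1.62991779]
```

Call:
drive_tool:
  steps: [0, 0, 0, 0, 0.015, 0, 0, 0, 0, 0, 0, 0.028, 0, 0, 0, 0, 0, 0, 0.032, 0, 0, 0, 0, 0, 0, 0.032, 0, 0, 0, 0, 0, 0.001, 0.032, 0, 0, 0, 0, 0, 0.001, 0.032, 0, 0, 0, 0, 0, 0, 0.032, 0, 0, 0, 0, 0, 0, 0.03, 0, 0, 0, 0, 0, 0, 0.02, 0, 0, 0, 0, 0, 0, 0.01, 0, 0]

```text
time_s: 13.85
tcp_pos: [0.4578, 0.0642, 0.1893]
ee_rot: [[-0.92, -0.392, 0.0], [-0.392, 0.92, 0.001], [-0.001, 0.001, -1.0]]
wrist_force: [-0.1, 0.2, -1.3]
gripper_width: 0.373
gripper_force: 30.0
```

Call:
drive_tool:
  steps: [0, 0, 0, 0, 0, 0, 0, 0, 0, 0, 0, 0, 0, 0, 0, 0, 0, 0, 0, 0, 0, 0, 0, 0, 0, 0, 0, 0, 0, 0, 0, 0, 0, 0, 0, 0, 0, 0, 0, 0, 0, 0]

```text
time_s: 14.35
tcp_pos: [0.4594, 0.0614, 0.1889]
ee_rot: [[-0.922, -0.388, -0.0], [-0.388, 0.922, -0.0], [0.0, -0.0, -1.0]]
wrist_force: [-0.2, -0.3, -1.7]
gripper_width: 0.377
gripper_force: 30.0
```

```bash
python3 - <<'E'
from ring import *
im,q=measure();s=r.sense();print(s["tcp_pos"],s["ee_rot"],s["wrist_force"],s["gripper_width"])
t=r.capture("top");cv2.imwrite("pics/t3.png",t);cv2.imwrite("pics/s3.png",im)
a=cv2.resize(im[165:285,265:395],(390,360),interpolation=3);b=cv2.resize(t[120:240,200:330],(390,360),interpolation=3)
cv2.imwrite("pics/f.png",np.hstack([a,b]))
E
```

```text
exp [0.5811 0.1126 0.1709] fit [581.8 111.8] rad 22.0 n 48 err along/left mm 0.4 1.1
pivot exp [329.23953053 186.30170067] meas 330.0 186.5
[0.45938042 0.06153199 0.1889173 ] [[-9.21607985e-01 -3.88121956e-01 -2.63984321e-04]
 [-3.88121927e-01  9.21608022e-01 -1.54966548e-04]
 [ 3.03435988e-04 -4.03603047e-05 -9.99999953e-01]] [ 0.12016705  0.36726129 -1.69845839] 0.3759183746062303
```

View pics/f.png

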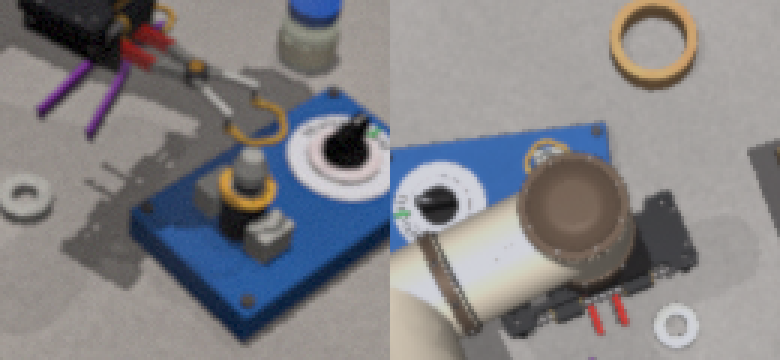

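The ring (left picture, ~(257,120)) is above the stub tip (~(250,160)), about 1 mm short along +y. I correct this and go down partway.

Call:
drive_tool:
  steps: [0, 0, 0, -0.0004, 0.001, 0.006, 0, 0, 0, 0, 0, 0, 0.012, 0, 0, 0, 0, 0, 0, 0.012, 0, 0, 0, 0, 0, 0, 0.009, 0, 0, 0, 0, 0, 0, 0.006, 0, 0, 0, 0, 0, 0, 0, 0, 0, 0, 0, 0, 0, 0, 0, 0, 0, 0, 0, 0, 0, 0]

```text
time_s: 15.12
tcp_pos: [0.4597, 0.0633, 0.1445]
ee_rot: [[-0.921, -0.389, 0.001], [-0.389, 0.921, 0.0], [-0.001, -0.0, -1.0]]
wrist_force: [-0.1, 0.6, -2.2]
gripper_width: 0.377
gripper_force: 30.0
```

```bash
python3 - <<'E'
from ring import *
im,q=measure();s=r.sense();print(s["tcp_pos"],s["wrist_force"],s["moment"],s["gripper_width"])
t=r.capture("top");cv2.imwrite("pics/t4.png",t);cv2.imwrite("pics/s4.png",im)
a=cv2.resize(im[185:255,310:385],(420,392),interpolation=3);b=cv2.resize(t[150:215,220:290],(370,392),interpolation=3)
cv2.imwrite("pics/g.png",np.hstack([a,b]))
E
```

```text
exp [0.5813 0.1148 0.1266] fit [582.7 113.7] rad 21.9 n 42 err along/left mm 0.7 1.5
pivot exp [328.49828335 199.0465911 ] meas 329.1929824561403 199.33333333333331
[0.45970052 0.06336927 0.14462701] [ 0.01630822 -0.34772996 -2.74862769] [-0.06128764  0.11187267  0.00093897] 0.3802774344610829
```

View pics/g.png

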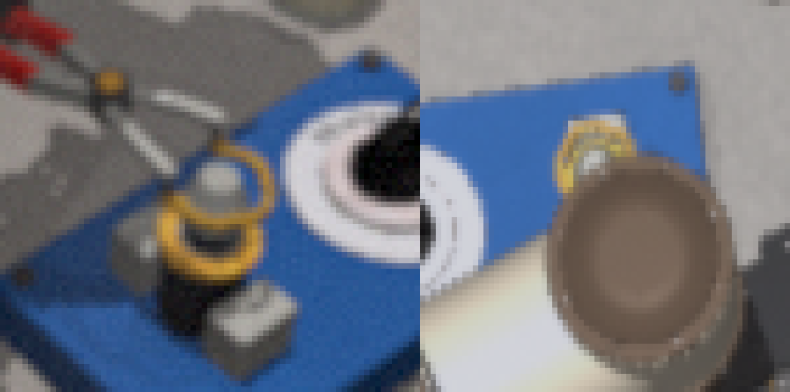

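The ring encircles the stub tip (left picture, ring ~(228,190), stub ~(220,185)) with nothing touching. A small correction, then further down.

Call:
drive_tool:
  steps: [0, 0, 0, 0.0007, -0.0005, 0.003, 0, 0, 0, 0, 0, 0, 0.003, 0, 0, 0, 0, 0, 0, 0.003, 0, 0, 0, 0, 0, 0, 0.003, 0, 0, 0, 0, 0, 0, 0.002, 0, 0, 0, 0, 0, 0, 0, 0, 0, 0, 0, 0, 0, 0, 0, 0, 0, 0, 0, 0, 0, 0]

```text
time_s: 15.88
tcp_pos: [0.4589, 0.0625, 0.1301]
ee_rot: [[-0.921, -0.389, 0.0], [-0.389, 0.921, -0.0], [-0.0, -0.0, -1.0]]
wrist_force: [-0.4, -0.2, -2.2]
gripper_width: 0.374
gripper_force: 30.0
```

```bash
python3 - <<'E'
from ring import *
im,q=measure();s=r.sense();print(s["tcp_pos"],s["wrist_force"],s["moment"],s["gripper_width"])
E
```

```text
exp [0.5804 0.1139 0.1121] fit [582.8 113.1] rad 20.4 n 49 err along/left mm 1.9 1.6
pivot exp [327.55290425 203.03377274] meas 328.07936507936506 203.44444444444443
[0.45885526 0.06247829 0.13014698] [-0.60007907  0.672034   -2.10325439] [0.00625046 0.06106971 0.03405161] 0.3788663730961298
```

Call:
drive_tool:
  steps: [0, 0, 0, 0, 0, 0.003, 0, 0, 0, 0, 0, 0, 0.003, 0, 0, 0, 0, 0, 0, 0.003, 0, 0, 0, 0, 0, 0, 0.0025, 0, 0, 0, 0, 0, 0, 0, 0, 0, 0, 0, 0, 0, 0, 0, 0, 0, 0, 0, 0, 0, 0, 0, 0, 0, 0, 0, 0, 0]

```text
time_s: 16.6
tcp_pos: [0.4589, 0.0625, 0.1187]
ee_rot: [[-0.921, -0.389, 0.0], [-0.389, 0.921, 0.0], [-0.0, -0.0, -1.0]]
wrist_force: [-0.3, -0.2, -1.7]
gripper_width: 0.378
gripper_force: 30.0
```

```bash
python3 - <<'E'
from ring import *
im,q=measure();s=r.sense();print(s["tcp_pos"],s["ee_rot"][2],s["wrist_force"],s["moment"],s["gripper_width"])
t=r.capture("top");cv2.imwrite("pics/s5.png",im)
a=cv2.resize(im[185:255,310:385],(420,392),interpolation=3);b=cv2.resize(t[150:215,190:290],(370,240),interpolation=3)
b=cv2.copyMakeBorder(b,0,152,0,0,0);cv2.imwrite("pics/k.png",np.hstack([a,b]))
E
```

```text
exp [0.5805 0.1139 0.1007] fit [582.9 112.1] rad 20.1 n 49 err along/left mm 1.5 2.6
pivot exp [327.21289183 206.18152713] meas 328.0 206.5
[0.45888608 0.06247496 0.11868882] [-3.87434347e-04  4.31434967e-06 -9.99999925e-01] [-1.08664522  0.16593357 -2.25550279] [ 0.0367514   0.08309684 -0.04946428] 0.3722250203227143
```

View pics/k.png

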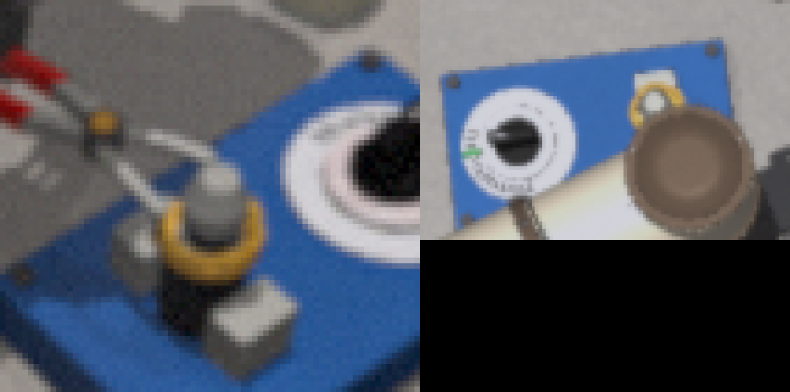

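The ring sits around the groove just above the washer. The wrist carries only the pliers' weight of about 2 N, and the knob pointer is still at the green mark. I hand the job in.

```bash
python3 -c "
from station import r
print(r.finish_job())"
```

```text
the job is handed in; nothing more can be done
None
```

I turned the clamp knob to the green mark and let go, and handed the job in at about 17 s with the squeezed ring held level around the groove, carrying only the pliers' weight; no verdict came back.

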